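# Nest the steel dressing cups on the tray

## Robot

A 7-joint arm with a two-finger parallel gripper is mounted at the origin on the work surface. World frame = base frame: x ahead of the robot, y to its left, z up, the work surface at z = 0. Lengths are in m, angles in rad, forces in N, time in s.
With the tool pointing down it reaches from about 0.35 to 0.9 m from the base axis. Payload 19.9 kg.
Tool frame: the origin (TCP) lies at the very end of the fingers, on their centre line; the grasp point (between the pads) lies 19 mm behind it; z points along the fingers, y is the direction in which the jaws open and shut (so a half turn about z gives the same grasp; the last joint's range is limited). The gripper opens to 85 mm and grips with 20 to 120 N. Pads are 22 mm wide; open, the fingers measure 114 mm over their backs; the gripper's body (76 mm by 85 mm) begins 54 mm behind the grasp point. The pads swing forward as they close: fully open they stand 13 mm farther back than shut.
Start: joints at [-0.042, 0.417, -0.01, 1.614, 0.005, 1.111, -0.053], TCP at [0.625, 0, 0.231] pointing down, gripper open.
Joint ranges: [-2.81, 2.81], [-0.39, 2.02], [-1.27, 1.25], [0.06, 2.57], [-1.19, 4.33], [0.19, 2], [-2.82, 2.82]. Speed limits (rad/s): [1.89, 1.89, 2.39, 2.39, 3.01, 3.01, 3.01].

## Interface

Orientations are given as a rotation vector (axis times angle).
In Python, from workcell import * gives the robot as it stands. Calls block until the motion is done:
- reach(position, orientation): joint-space move of the TCP to a pose.
- move_linear(position, rotation=None, speed=0.15): straight line of the TCP; rotation=None keeps the orientation; speed is the mean speed in m/s.
- set_joints(angles): joint-space move.
- let_go() and grab(): open the fingers fully, or close them until they stop; the grip force is fixed at half the most.
- pause(seconds).
- inverse_kinematics(position, orientation): joint angles nearest the present ones, or None.
- sense(): the state.
- snapshot(name): name is "scene" or "side" or "wrist"; returns the picture (400x640x3 uint8, blue, green, red); there is no depth.
- calibration(name): a dict with "fx", "fy", "cx", "cy" (pixels), "distortion" ([k1, k2, p1, p2, k3] as OpenCV has them; the pictures are not rectified), "R" (3x3) and "t" (3): a world point X has camera coordinates R X + t. Camera axes: x right, y down, z forward; pixel columns grow to the right and rows downward; lengths in m; the calibration is good to about 2 mm. A picture is of the moment at which its call begins: read the wrist's pose just before it. calibration takes no time and is no camera call; for the wrist camera it gives the pose at the moment of the call.
A pose or a line that the arm cannot do raises PlanningError and nothing moves.
- job_done(): hands the job in, once; it reports no verdict.
The state is a dict: "time_s": time; "joint_positions": joint angles; "joint_velocities": joint speeds; "tau": joint torques, N m; "tcp_pos": TCP position; "tool_rot": TCP orientation; "wrist_force": force on the tool from outside, world axes, zero at the start; "ft_torque": the same for the moment, N m; "width": opening from 0.0 (shut) to 1.0 (fully open).
Only numpy, scipy, OpenCV 4.12 (cv2) and the standard library are available. Lean on these libraries where they do the work, as an engineer would, in place of code of your own. Each camera call takes 0.05 s, during which the arm holds its last target. There are 200 camera calls.

## Task

Make up the dressing set on the round steel tray, one piece at a time and in this order: stand the widest steel cup in the middle of the tray, stand the middle cup inside it, stand the slim tall cup inside that, and last put the knobbed steel lid on the slim cup. Lower each piece until it stands upright on what is under it before letting go (do not drop it), and leave the meter, the bottle and the strip tube where they are.

Things in the scene. Friction and masses are not known exactly. Their poses are not given: they have to be found in the camera images.
- wide_cup: the widest and lowest stainless steel cup, straight round wall 2.5 mm thick, open top, floor 3 mm thick; loose, standing upright on the table; outside diameter 66 mm, inside 61 mm, height 30 mm, about 90 g. Origin: centre of its underside; z up.
- middle_cup: the middle stainless steel cup, straight round wall 2.5 mm thick, open top, floor 3 mm thick; loose, standing upright on the table; outside diameter 52 mm, inside 47 mm, height 50 mm, about 80 g. In the widest cup its rim stands 23 mm above the widest cup's rim. Origin: centre of its underside; z up.
- slim_cup: the slim, tallest stainless steel cup, straight round wall 2.5 mm thick, open top, floor 3 mm thick; loose, standing upright on the table; outside diameter 38 mm, inside 33 mm, height 70 mm, about 70 g. In the middle cup its rim stands 23 mm above the middle cup's rim. Origin: centre of its underside; z up.
- lid: stainless steel lid, loose, lying knob up: a plug of 25 mm diameter below (0 to 6 mm high), a disc of 46 mm diameter on it (6 to 10 mm), and a round upright knob of 16 mm diameter on top (10 to 30 mm); about 50 g. On the slim cup the plug sits in the mouth and the disc rests on the rim, so that the origin lies 64 mm above the slim cup's origin. Origin: centre of the plug's underside; z up.
- tray: round shallow stainless steel tray, outside diameter 130 mm, fixed to the table; floor 3 mm thick, rim 2 mm thick and 8 mm high (above the table); a flat dark rubber disc of 80 mm diameter marks its middle. Origin: centre of its underside; z up.
- meter: bystander, loose: flat white blood-sugar meter with a yellow face and grey screen, 60 x 105 x 26 mm (x, y, z), lying face up. Origin: centre of its underside; z up.
- bottle: bystander, loose: upright white plastic bottle with a pointed nozzle, 40 mm diameter, 108 mm high. Origin: centre of its underside; z up.
- strip_tube: bystander, loose: upright grey test-strip tube with a black cap, 33 mm diameter, 54 mm high. Origin: centre of its underside; z up.

How it is judged:
By the outcome, as a careful person would: the job done as asked, in the order asked, and still so for the second after the job is handed in, with the robot touching nothing.
It also fails if it takes over 118 s, if anything falls off the work surface, if the arm or the gripper's body presses on something with over 40 N, if the wrist force passes 120 N, or if a joint passes its speed limit or range.

## Working session

There is one attempt and no reset: what is moved stays moved. The work goes in short steps, each a Python script; the robot and the scene stay as the last script left them, time stands still between calls to the robot, and variables do not carry over. Pictures are saved under pics/ and viewed, about 12 in all and at most 16, crops included, and the job is handed in when it is done.

```bash
mkdir -p pics; ls
python3 - <<'E'
from workcell import *
import cv2
for n in ("scene","side","wrist"):
    c=calibration(n); print(n,c); cv2.imwrite(f"pics/{n}0.png",snapshot(n))
s=sense(); print(s)
E
```

```text
pics
scene {'fx': 390.51044498920857, 'fy': 390.51044498920857, 'cx': 325.67683340625445, 'cy': 194.7095857943923, 'distortion': array([-0.03682698,  0.        ,  0.        ,  0.        ,  0.        ]), 'R': array([[-0.41885212,  0.90802649,  0.00712706],
       [ 0.74734078,  0.34916844, -0.56529918],
       [-0.51579517, -0.23145041, -0.82485517]]), 't': array([ 0.20769598, -0.37582294,  1.1649488 ])}
side {'fx': 367.1185650079434, 'fy': 367.1185650079434, 'cx': 318.63364956592903, 'cy': 196.57009112741093, 'distortion': array([-0.07011,  0.     ,  0.     ,  0.     ,  0.     ]), 'R': array([[ 0.73984409, -0.672685  , -0.0112073 ],
       [-0.52351801, -0.56516207, -0.63758978],
       [ 0.42256314,  0.47758425, -0.77029454]]), 't': array([-0.38655663,  0.30539802,  0.5568341 ])}
wrist {'fx': 301.2804600914809, 'fy': 301.2804600914809, 'cx': 322.5901701407219, 'cy': 199.79341433112427, 'distortion': array([-0.04655061,  0.        ,  0.        ,  0.        ,  0.        ]), 'R': array([[ 9.99998990e-01, -4.77354924e-04, -1.33870161e-03],
       [-1.35974287e-05, -9.45079734e-01,  3.26
[... 162 characters left out ...]
: array([-0.0414998 ,  0.41781716, -0.01030682,  1.61397709,  0.00470121,
        1.11069441, -0.05297264]), 'joint_velocities': array([-2.62641664e-03, -1.25553587e-03, -1.11393156e-03, -2.45735614e-03,
       -6.20399568e-05,  1.33474054e-04, -2.14723043e-04]), 'tau': array([ 4.94602627e-04, -8.64738035e+01,  6.78995568e-01, -4.35059202e+01,
        1.90656655e-02,  5.86454262e-03, -4.75439651e-05]), 'tcp_pos': array([ 6.24763885e-01, -3.63121275e-06,  2.30840978e-01]), 'tool_rot': array([-2.22100113e+00, -2.22108685e+00,  1.04808949e-03]), 'wrist_force': array([ 0.80004089, -0.2787395 ,  0.29490996]), 'ft_torque': array([-0.0080816 ,  0.01793399,  0.02417388]), 'width': 1.003204606719233}
```

View pics/scene0.png

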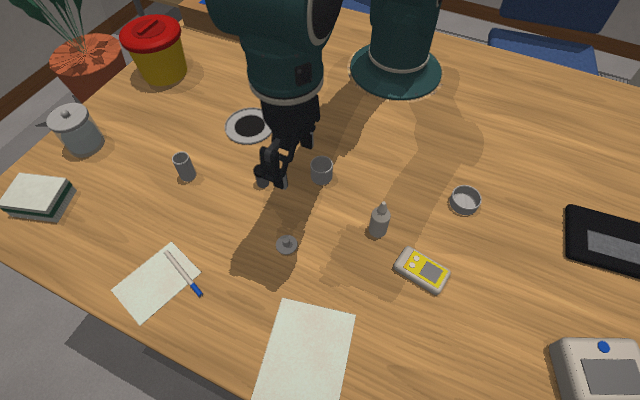

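View pics/side0.png

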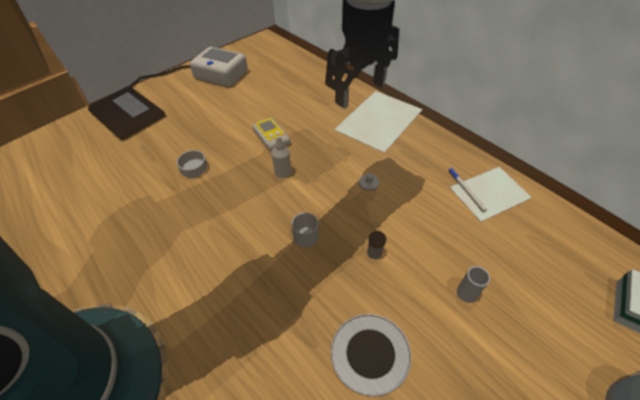

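View pics/wrist0.png

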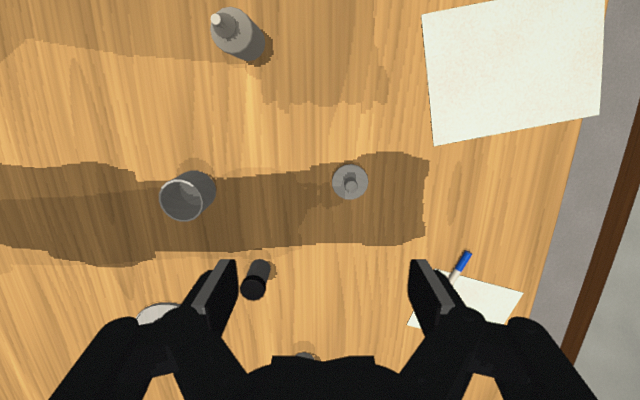

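```bash
cat > h.py <<'E'
from workcell import *
import numpy as np, cv2
from scipy.spatial.transform import Rotation as Rot
def ray(c,uv):
    K=np.array([[c['fx'],0,c['cx']],[0,c['fy'],c['cy']],[0,0,1]])
    p=cv2.undistortPoints(np.array([[uv]],float),K,np.array(c['distortion']))[0,0]
    d=c['R'].T@np.array([p[0],p[1],1]); return -c['R'].T@c['t'], d/np.linalg.norm(d)
def plane(c,uv,z):
    o,d=ray(c,uv); return o+d*(z-o[2])/d[2]
def tri(*obs):
    "least-squares crossing of rays; returns point, mean miss distance"
    A=0;b=0;L=[]
    for c,uv in obs:
        o,d=ray(c,uv); P=np.eye(3)-np.outer(d,d); A=A+P; b=b+P@o; L.append((o,P))
    x=np.linalg.solve(A,b); return x,np.mean([np.linalg.norm(P@(x-o)) for o,P in L])
def project(c,X):
    K=np.array([[c['fx'],0,c['cx']],[0,c['fy'],c['cy']],[0,0,1]])
    return cv2.projectPoints(np.array([X],float),cv2.Rodrigues(c['R'])[0],c['t'],K,np.array(c['distortion']))[0][0,0]
def down(yaw=0):
    "tool down; yaw 0: jaws (tool y) along world x, camera on the +y side"
    return (Rot.from_euler('z',yaw)*Rot.from_rotvec(np.pi/np.sqrt(2)*np.array([-1,-1,0]))).as_rotvec()
E
python3 - <<'E'
from h import *
np.set_printoptions(precision=4,suppress=True)
a,b,w=[calibration(n) for n in("scene","side","wrist")]
P=dict(wide=((465,196),(192,159)),middle=((321,163),(306,220)),slim=((182,158),(476,276)),lid=((287,237),(369,178)),tray=((248,126),(371,354)),tube=((264,171),(377,239)),bottle=((382,204),(282,141)),meter=((424,270),(270,131)))
for k,(p,q) in P.items(): print(k,*tri((a,p),(b,q)))
print('wrist',tri((a,P['middle'][0]),(b,P['middle'][1]),(w,(182,200))),tri((a,P['lid'][0]),(b,P['lid'][1]),(w,(350,186))))
E
```

```text
wide [0.3939 0.2941 0.0316] 0.0011025989562007802
middle [ 0.4627 -0.029   0.0557] 0.0014605085663535501
slim [ 0.59   -0.3164  0.0668] 0.0010569725549412785
lid [ 0.6506 -0.0199  0.0266] 0.002254650301524916
tray [ 0.3888 -0.2746  0.0004] 0.00044507348804413347
tube [ 0.533  -0.1428  0.0457] 0.004868953202812341
bottle [0.54   0.1383 0.0994] 0.003923160916656112
meter [0.5955 0.2631 0.0163] 0.0007098412431470072
wrist (array([ 0.4633, -0.028 ,  0.0544]), np.float64(0.0018094543705462565)) (array([ 0.6532, -0.019 ,  0.0265]), np.float64(0.003273837241955749))
```

```bash
cat >> h.py <<'E'
def find(im,c,X):
    "steel silhouette nearest to the projection of X -> centre px, axes, mask contour"
    hsv=cv2.cvtColor(im,cv2.COLOR_BGR2HSV)
    m=((hsv[...,1]<70)).astype(np.uint8); m=cv2.morphologyEx(m,cv2.MORPH_OPEN,np.ones((3,3)))
    cs=[k for k in cv2.findContours(m,cv2.RETR_EXTERNAL,cv2.CHAIN_APPROX_NONE)[0] if cv2.contourArea(k)>150]
    p=project(c,X); k=min(cs,key=lambda k:np.linalg.norm(cv2.minEnclosingCircle(k)[0]-p))
    return cv2.fitEllipse(cv2.convexHull(k)),k
def look(X,name,z=.23,off=(0,-.084)):
    reach([X[0]+off[0],X[1]+off[1],z],down()); pause(.15)
    c=calibration('wrist'); im=snapshot('wrist'); cv2.imwrite(f'pics/{name}.png',im)
    e,k=find(im,c,X); return c,im,e,k
E
python3 - <<'E'
from h import *
np.set_printoptions(precision=4,suppress=True)
a,b=[calibration(n) for n in("scene","side")]
P=dict(lid=((287,237),(369,178),.010,46),middle=((321,163),(306,220),.05,52),wide=((465,196),(192,159),.03,66),tray=((248,126),(371,354),.008,130),slim=((182,158),(476,276),.07,38))
tiles=[]
for k,(p,q,z,D) in P.items():
    X,_=tri((a,p),(b,q)); c,im,e,con=look(X,'w_'+k)
    x=plane(c,e[0],z); o=-c['R'].T@c['t']
    # diameter across image columns (perpendicular to tilt)
    pts=np.array([plane(c,t,z) for t in con[:,0,:]]); dia=np.ptp(pts,0)*1000
    print(k,sense()['time_s'],'px',np.round(e[0],1),np.round(e[1],1),'xy',x,'dia xy mm',dia[:2],'vs',D,'tri3',*tri((a,p),(b,q),(c,e[0])),'camz',o)
    cv2.drawContours(im,[con],-1,(0,0,255),1); u,v=map(int,e[0]); u=np.clip(u,100,540);v=np.clip(v,80,320); tiles.append(cv2.resize(im[v-80:v+80,u-100:u+100],(260,208)))
tiles.append(np.zeros_like(tiles[0])); cv2.imwrite('pics/mos.png',np.vstack([np.hstack(tiles[:3]),np.hstack(tiles[3:])]))
E
```

```text
lid 0.8583 px [329.4  95.6] [39.5 41.2] xy [ 0.6577 -0.0177  0.01  ] dia xy mm [44.7597 44.847 ] vs 46 tri3 [ 0.6534 -0.0188  0.0264] 0.0035294590895371537 camz [ 0.65   -0.0186  0.3729]
middle 1.8333 px [320.   95.9] [50.5 52.9] xy [ 0.4601 -0.0283  0.05  ] dia xy mm [51.073  50.6503] vs 52 tri3 [ 0.4617 -0.0288  0.0555] 0.0015764369076471478 camz [ 0.4628 -0.0286  0.3729]
wide 3.2833 px [320.8  91. ] [60.7 63.8] xy [0.3921 0.2988 0.03  ] dia xy mm [64.9132 64.7   ] vs 66 tri3 [0.3931 0.2963 0.0301] 0.0022488330549353046 camz [0.3941 0.2935 0.3728]
tray 5.525 px [322.2  91.5] [112.6 117.8] xy [ 0.3881 -0.2687  0.008 ] dia xy mm [129.2121 128.266 ] vs 130 tri3 [ 0.3889 -0.2723  0.0013] 0.002686573482795275 camz [ 0.3886 -0.2739  0.3729]
slim 6.5583 px [326.5  98.7] [38.8 40.4] xy [ 0.5924 -0.3189  0.07  ] dia xy mm [36.6101 35.8743] vs 38 tri3 [ 0.5909 -0.3173  0.0662] 0.0016139117156686218 camz [ 0.5885 -0.3165  0.3736]
```

View pics/mos.png

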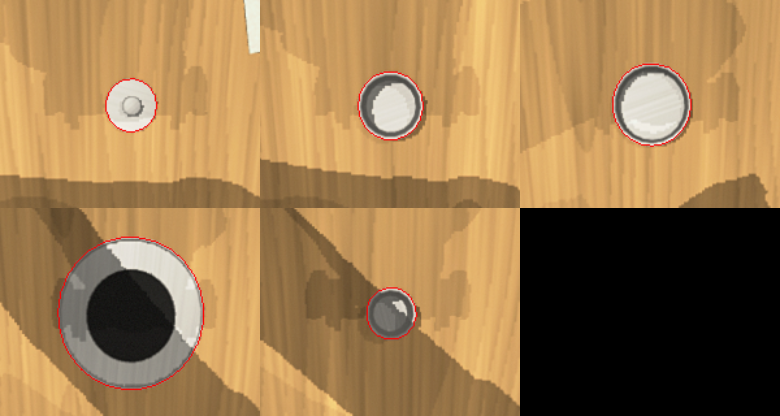

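```bash
sed -i "s/def look(X,name,z=.23,off=(0,-.084)):/def look(X,name,z=.23,off=(0,-.084),yaw=0):/; s/\],down()); pause/],down(yaw)); pause/" h.py
python3 - <<'E'
from h import *
np.set_printoptions(precision=4,suppress=True)
M=dict(slim=[.5924,-.3189,.07],tray=[.3881,-.2687,.008],middle=[.4601,-.0283,.05],lid=[.6577,-.0177,.01],wide=[.3921,.2988,.03])
for k,X in M.items():
    try: c,im,e,con=look(X,'w90_'+k,off=(.084,0),yaw=np.pi/2)
    except PlanningError as ex: print(k,ex); continue
    x=plane(c,e[0],X[2]); d=(np.array(X)-x)[:2]
    # e - R e = d
    E=np.linalg.solve(np.eye(2)-np.array([[0,-1],[1,0]]),d)
    print(k,sense()['time_s'],'xy',x,'bias',E*1000,'corrected',np.array(X)[:2]-E,e[1])
print(sense()['joint_positions'])
E
```

```text
slim 7.9583 xy [ 0.592  -0.3194  0.07  ] bias [-0.0164  0.4573] corrected [ 0.5924 -0.3194] (38.875587463378906, 40.834659576416016)
tray 9.0083 xy [ 0.3848 -0.272   0.008 ] bias [0.0166 3.2865] corrected [ 0.3881 -0.272 ] (112.36575317382812, 117.60709381103516)
middle 10.1917 xy [ 0.4595 -0.0289  0.05  ] bias [-0.0388  0.605 ] corrected [ 0.4601 -0.0289] (50.35850143432617, 52.62413787841797)
lid 11.2 xy [ 0.6573 -0.0182  0.01  ] bias [-0.0205  0.443 ] corrected [ 0.6577 -0.0181] (39.32258224487305, 41.37818908691406)
wide 12.925 xy [0.3912 0.2978 0.03  ] bias [-0.0712  0.967 ] corrected [0.3922 0.2978] (60.25768280029297, 63.553836822509766)
[-0.4221  0.317  -0.2347  1.7679  0.0829  1.0665  0.884 ]
```

```bash
cat >> h.py <<'E'
def fz(): return sense()['wrist_force'][2]
def pick(xy,z,up=.22):
    reach([*xy,up],down()); move_linear([*xy,z+.03],speed=.2); move_linear([*xy,z],speed=.06)
    grab(); pause(.2); print('grip width',sense()['width'],'F',sense()['wrist_force'],'tcp',sense()['tcp_pos'])
    move_linear([*xy,up],speed=.15); pause(.3); print('lifted width',sense()['width'],'t',sense()['time_s'])
def place(xy,z,up=.22,dF=3.0):
    "lower to 4 mm over the expected z, then feel for the support"
    reach([*xy,up],down()); move_linear([*xy,z+.03],speed=.2); move_linear([*xy,z+.004],speed=.04); pause(.3)
    f0=fz(); zz=z+.004; f=f0
    while zz>z-.005 and f-f0<dF:
        zz-=.0005; move_linear([*xy,zz],speed=.02); pause(.05); f=fz()
    s=sense(); print('contact F0,F',f0,f,'zcmd-expected mm',(zz-z)*1000,'tcp',s['tcp_pos'],'torque',s['ft_torque'])
    return f-f0>=dF
def leave(xy,up=.22):
    let_go(); pause(.3); p=sense()['tcp_pos']; move_linear([p[0],p[1],p[2]+.06],speed=.06); move_linear([p[0],p[1],up],speed=.2); print('t',sense()['time_s'])
E
python3 - <<'E'
from h import *
np.set_printoptions(precision=4,suppress=True)
pick([.3922,.2978],.001)
for n in('side','wrist'): cv2.imwrite(f'pics/held_{n}.png',snapshot(n))
a=cv2.imread('pics/held_side.png')[0:300,60:360]; b=cv2.imread('pics/held_wrist.png')[100:400,120:520]
cv2.imwrite('pics/held.png',np.hstack([a,b]))
E
```

```text
grip width 0.7371886274987234 F [-2.2882 -2.5772 12.3769] tcp [0.3924 0.298  0.0017]
lifted width 0.7383140546204825 t 18.6167
```

View pics/held.png

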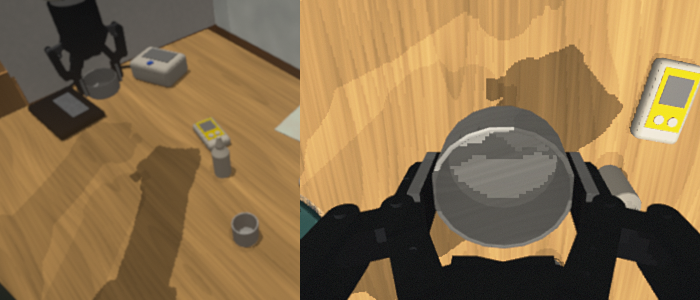

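Run:
```python
from h import *
np.set_printoptions(precision=4,suppress=True)
print(fz())
if place([.3881,-.272],.004):
    leave([.3881,-.272])
    for yaw,off in((0,(0,-.084)),(np.pi/2,(.084,0))):
        c,im,e,k=look([.3881,-.272,.033],f'tw{yaw:.0f}',off=off,yaw=yaw); cv2.imwrite('pics/tw.png',im)
    print(sense()['time_s'])
```

```text
-1.189079149731645
contact F0,F -1.1052240472497097 8.055287358877601 zcmd-expected mm 0.499999999999997 tcp [ 0.3881 -0.272   0.0047] torque [0.3229 0.4594 0.0269]
t 27.7833
29.8
```

View pics/tw0.png

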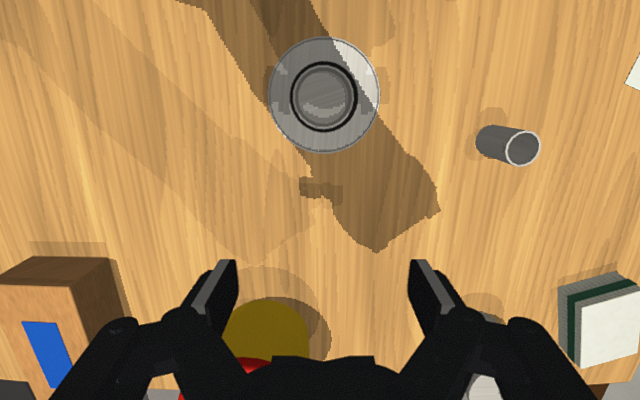

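```bash
cat >> h.py <<'E'
def hole(im,c,X,rpx,z):
    "centre (fitted circle on plane z) of the non-black blob inside the rubber disc"
    m=(cv2.cvtColor(im,cv2.COLOR_BGR2HSV)[...,2]<45).astype(np.uint8)
    cs,_=cv2.findContours(m,cv2.RETR_CCOMP,cv2.CHAIN_APPROX_NONE); p=project(c,X); out=[]
    for k in cs:
        (u,v),r=cv2.minEnclosingCircle(k)
        if np.hypot(u-p[0],v-p[1])<12 and r>10:
            q=np.array([plane(c,t,z) for t in k[:,0]])[:,:2]; s=np.linalg.lstsq(np.c_[2*q,np.ones(len(q))],(q**2).sum(1),rcond=None)[0]
            out.append((s[:2].round(4),round(2000*np.sqrt(s[2]+s[:2]@s[:2]),1)))
    return out
E
python3 - <<'E'
from h import *
X=[.3881,-.272,.033]
c=calibration('wrist'); im=cv2.imread('pics/tw2.png'); print('yaw90 rim',hole(im,c,X,0,.033),'disc',hole(im,c,X,0,.004))
reach([.3881,-.356,.23],down()); pause(.1); c=calibration('wrist'); im=snapshot('wrist')
print('yaw0 rim',hole(im,c,X,0,.033),'disc',hole(im,c,X,0,.004),sense()['time_s'])
E
```

```text
yaw90 rim [(array([ 0.3883, -0.2717]), np.float64(70.7)), (array([ 0.3874, -0.2722]), np.float64(67.9))] disc [(array([ 0.3883, -0.2717]), np.float64(76.7)), (array([ 0.3874, -0.2722]), np.float64(73.7))]
yaw0 rim [(array([ 0.3881, -0.2718]), np.float64(71.0)), (array([ 0.3874, -0.2721]), np.float64(67.5))] disc [(array([ 0.3881, -0.2718]), np.float64(77.1)), (array([ 0.3874, -0.2721]), np.float64(73.3))] 31.1417
```

```bash
python3 - <<'E'
s=open('h.py').read()
s=s.replace("move_linear([*xy,z+.004],speed=.04); pause(.3)\n","f0=fz()\n    for q in np.arange(z+.028,z+.0039,-.002):\n        move_linear([*xy,q],speed=.05)\n        if fz()-f0>6: print('EARLY contact at',q-z,fz()); move_linear([*xy,z+.06]); return False\n    pause(.3)\n")
open('h.py','w').write(s)
E
python3 - <<'E'
from h import *
np.set_printoptions(precision=4,suppress=True)
pick([.4601,-.0289],.028); w=sense()['width']
cv2.imwrite('pics/heldm.png',snapshot('wrist'))
if .3<w<.8 and place([.3876,-.2721],.034):
    leave([.3876,-.2721])
    c,im,e,k=look([.3876,-.272,.056],'tm')
    cv2.imwrite('pics/tm2.png',np.hstack([cv2.imread('pics/heldm.png')[100:400,170:470],cv2.resize(im[30:180,240:420],(360,300))]))
print(sense()['time_s'])
E
```

```text
grip width 0.5903481532280708 F [-3.5852  0.4771 17.8828] tcp [ 0.4604 -0.0288  0.0287]
lifted width 0.5897334618415992 t 36.3917
contact F0,F -1.2005397057712897 10.338368797706256 zcmd-expected mm 0.5000000000000004 tcp [ 0.3877 -0.2722  0.0348] torque [ 0.3914  0.5918 -0.018 ]
t 46.7
47.3333
```

View pics/tm2.png

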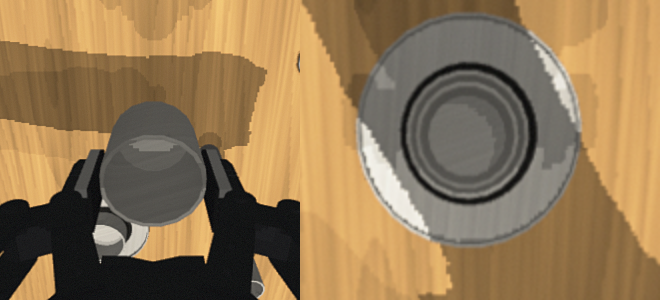

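Run:
```python
from h import *
np.set_printoptions(precision=4,suppress=True)
pick([.5924,-.3194],.0495,up=.24); w=sense()['width']
cv2.imwrite('pics/helds.png',snapshot('wrist'))
if .2<w<.7 and place([.3876,-.2721],.0585,up=.24):
    leave([.3876,-.2721],up=.24)
    c,im,e,k=look([.3876,-.272,.079],'ts',z=.24)
    cv2.imwrite('pics/ts2.png',np.hstack([cv2.imread('pics/helds.png')[100:400,170:470],cv2.resize(im[30:180,240:420],(360,300))]))
print(sense()['time_s'])
```

```text
grip width 0.41641434767807906 F [-0.6967  1.9783  5.1391] tcp [ 0.5926 -0.3195  0.05  ]
lifted width 0.4123128775665817 t 52.2083
contact F0,F -1.5017062170187176 12.16897417215856 zcmd-expected mm -6.938893903907228e-15 tcp [ 0.3878 -0.2723  0.0589] torque [ 0.4698  0.6493 -0.017 ]
t 62.725
63.3833
```

View pics/ts2.png

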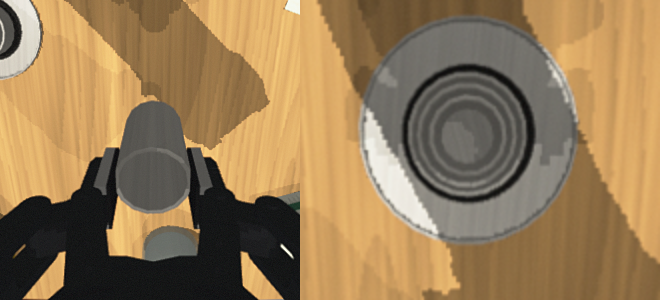

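Run:
```python
from h import *
np.set_printoptions(precision=4,suppress=True)
pick([.6577,-.0181],.0135,up=.24); w=sense()['width']
cv2.imwrite('pics/heldl.png',snapshot('wrist')); cv2.imwrite('pics/heldls.png',snapshot('side'))
p=project(calibration('side'),sense()['tcp_pos']).astype(int); print(p)
v,u=max(p[1],70),np.clip(p[0],80,560)
cv2.imwrite('pics/hl.png',np.hstack([cv2.imread('pics/heldl.png')[100:400,170:470],cv2.resize(cv2.imread('pics/heldls.png')[v-70:v+80,u-75:u+75],(300,300))]))
print(sense()['time_s'])
```

```text
grip width 0.15742409006873773 F [-2.8057  1.1393  5.0798] tcp [ 0.6578 -0.0181  0.0138]
lifted width 0.15717708853491552 t 69.575
[380  93]
69.675
```

View pics/hl.png

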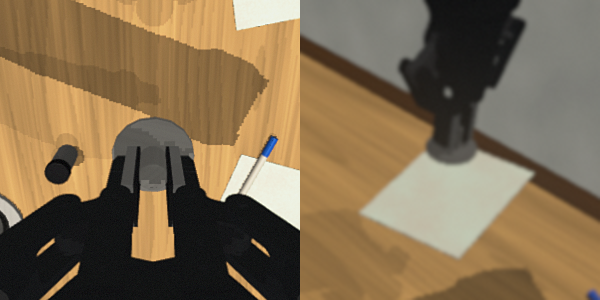

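Run:
```python
from h import *
np.set_printoptions(precision=4,suppress=True)
if place([.3876,-.2721],.0865,up=.26):
    leave([.3876,-.2721],up=.26)
    reach([.55,.0,.3],down()); pause(.3)
    for n in('scene','side'): cv2.imwrite(f'pics/end_{n}.png',snapshot(n))
    c,im,e,k=look([.3876,-.272,.083],'tl',z=.26)
    cv2.imwrite('pics/tl2.png',np.hstack([cv2.resize(im[30:180,240:420],(360,300)),cv2.resize(cv2.imread('pics/end_side.png')[240:400,290:450],(300,300))]))
print(sense()['time_s'],sense()['wrist_force'])
```

```text
contact F0,F -0.6228461210651683 6.475731550143042 zcmd-expected mm 0.0 tcp [ 0.3877 -0.2723  0.0867] torque [ 0.1956  0.265  -0.0034]
t 80.7417
84.0167 [0.3138 0.4065 0.136 ]
```

View pics/tl2.png

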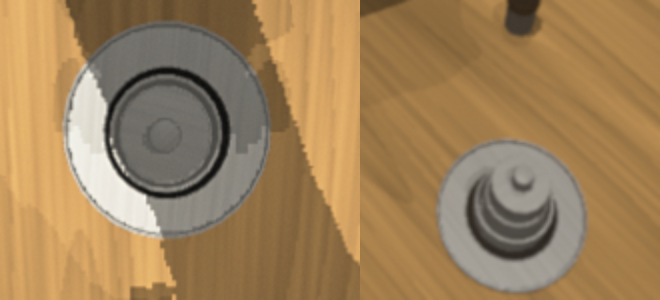

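View pics/end_scene.png

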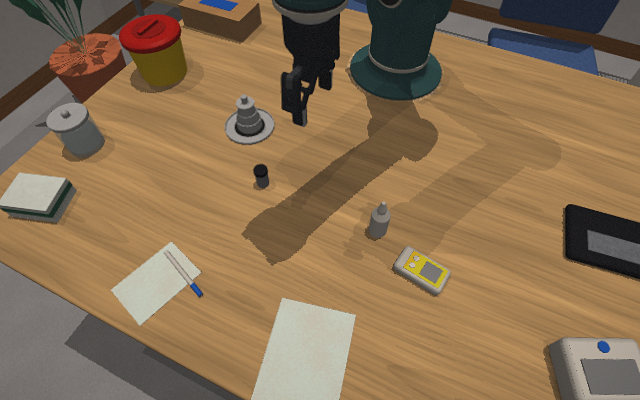

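The side and scene pictures show the full stack at (248,115) in the scene view, with the lid level on the slim cup. The tube (261,175), bottle (379,220) and meter (422,270) look unmoved, and the arm is clear.

```bash
python3 -c "
from workcell import *
job_done(); print(sense()['time_s'])"
```

```text
the job is handed in; nothing more can be done
the job is handed in; nothing more can be done
```

The dressing set is made up on the tray in the order asked: wide cup, middle cup, slim cup, then the lid. I handed the job in at about 84 s on the robot's clock, against the 118 s limit.

- **Placing:** each piece was lowered until the wrist force showed contact, 7 to 14 N above the free-hanging reading. Contact came within 0.5 mm of the expected height each time, and only then did the gripper let go.
- **Position:** the wide cup measured about 1 mm from the rubber disc's centre, from two wrist views. I checked the other three pieces only by eye in the pictures. They looked concentric and upright, with the lid level on the slim cup's rim.
- **Bystanders:** the meter, bottle and strip tube look unmoved in the last scene picture. The arm was clear of everything at hand-in, with the wrist force near zero.
- **Disagreements:** my rough positions, from points picked by hand in the scene and side pictures, were up to 7 mm off the wrist-camera ones. Rim heights from those two views came within about 6 mm of the given sizes. I used the wrist positions, which agreed to about 1 mm from two yaw angles after I averaged out a fitting bias of up to 3 mm, and took heights from the given sizes.
- **Grip force:** closing on the cups on the table briefly showed up to 18 N at the wrist, well under the 120 N limit.

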